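# Turn the vibrating table up one click and start it

## Robot

A 6-joint arm with a two-finger parallel gripper is mounted at the origin on the work surface. World frame = base frame: x ahead of the robot, y to its left, z up, the work surface at z = 0. Lengths are in m, angles in rad, forces in N, time in s.
With the tool pointing down it reaches from about 0.35 to 0.85 m from the base axis. Payload 8.1 kg.
Tool frame: the origin (TCP) lies midway between the tips of the shut fingers; the grasp point (between the pads) lies 19 mm behind it; z points along the fingers, y is the line along which they close (so a half turn about z gives the same grasp; the last joint's range is limited). The gripper opens to 85 mm and grips with 20 to 120 N. Pads are 22 mm wide; open, the fingers measure 114 mm over their backs; the gripper's body (76 mm by 85 mm) begins 54 mm behind the grasp point. The pads swing forward as they close: fully open they stand 13 mm farther back than shut.
Start: joints at [-1.344, 0.13, 1.488, -0, 1.523, -0.085], TCP at [0.184, -0.571, 0.231] pointing down, gripper open.
Joint ranges: [-2.96, 2.96], [-0.89, 2.26], [0.02, 2.5], [-1.34, 4.48], [0, 2.73], [-2.66, 2.66]. Speed limits (rad/s): [2.39, 2.39, 2.79, 3.14, 3.14, 3.14].

## Interface

Orientations are given as a unit quaternion [x, y, z, w].
In Python, from rig import r, imaging, spotter gives the robot as it stands.
- The arm moves only by the tool servo_tool, never from a script. Its argument "plan" is a list of rows, each an object with "travel": the shift along the tool's x, y, z in mm, a list of three; "yaw": the turn about the tool's z in rad; "fingers": the opening in per cent of the stroke, from 0 (shut) to 100 (fully open). In form: [{"travel": [x, y, z], "yaw": yaw, "fingers": fingers}, ...]. A call has 1 to 10 rows; each row shifts and turns the commanded pose from where the row before left it, along the tool's axes as they then stand; what a row does not reach is not made up. A row lasts 1/8 s, in which the tool goes at most 62.5 mm and 10.7 degrees, less where a joint would pass 70% of its speed; a pose out of reach is approached as far as the arm can. A call with a gripper value outside its range is refused whole. The fingers move at their own pace and stop on an object; "force" is the grip in N (left out, the last holds). Time passes only in rows, so rows that do not move let the fingers close. It gives the time, the measured TCP pose, the force, the opening and the grip force at its end, in the units of the state.
- r.observe(): the state, without advancing time (a new reading comes with each control period).
- imaging.read_camera(name): name is "scene" or "top" or "wrist"; returns the picture (400x640x3 uint8, red, green, blue); there is no depth.
- imaging.camera_info(name): a dict with "fovy" (degrees; the focal length in pixels is half the picture's height over the tangent of half this angle, whatever the lens; pixels are square), "cx", "cy" (the principal point, pixels), "k1" (the pictures are not rectified: a ray, as slopes to the right and down, at radius r is drawn at 1 + k1 r^2 times it, then the intrinsics apply), "world_from_camera" (4x4, takes a point from camera to world coordinates); the wrist camera has in their place "hand_eye" (4x4, takes a point from camera to tool coordinates, whose origin is the TCP and whose axes are the flange's). Camera axes: x right, y up, looking along -z (the intrinsics and any distortion apply to the point x, -y, -z); pixel columns grow to the right and rows downward; lengths in m; the calibration is good to about 2 mm. A picture is of the moment at which its call begins: read the wrist's pose just before it. camera_info takes no time and is no camera call.
- r.job_done(): hands the job in; it is judged then, once.
Trained networks look in the newest picture that a camera, given by its name, has taken for a name from the list of things; names that differ only in an ending like _2 or _b are one class to them, and where a whole thing is asked for, a point or a joint stands for the part that bears it (a point fixed in the world has none). Each returns a list of dicts, best first, with "p" (0 to 1); they miss things now and then, are a little off and sometimes report something else, mostly with a low value. They report only what shows in the picture. A call takes as long as a camera call.
- spotter.silhouettes(camera, thing): "mask" (400x640 bool, what is visible of it) and "centre" ([column, row] in pixels, amid what is visible of it).
The state is a dict: "clock": time; "joint_positions": joint angles; "joint_vel": joint speeds; "joint_efforts": joint torques, N m; "eef_pos": TCP position; "ee_rot": TCP orientation; "wrist_force": force on the tool from outside, world axes, zero at the start; "ft_torque": the same for the moment, N m; "opening": finger opening in m; "grip_force": force on a finger pad.
Only numpy, scipy, OpenCV 4.12 (cv2) and the standard library are available. Lean on these libraries where they do the work, as an engineer would, in place of code of your own. Each camera call takes 0.05 s, during which the arm holds its last target. There are 200 camera calls.

## Task

With the fingertips, turn the big knurled dial on the vibrating table's control box clockwise by one click, so that its pointer rests at the two dots (never on to the three dots). Then press the flat start button fully in and let it go. Do not press the mushroom-headed stop button, do not press start before the dial is set, and leave everything else where it stands.

Things in the scene. Friction and masses are not known exactly. Their poses are not given: they have to be found in the camera images.
- controller: grey steel control box of the vibrating table, fixed; 200 mm (own x) by 300 mm (own y), flat top 65 mm above the bench. Origin under its centre; own z up, own -x is its front towards the robot (yaw up to 0.35 rad either way). In its frame the dial's axis is at (0, +70) mm, the buttons at (-45, -85) and (+45, -85) mm; which button is where varies
- two_dots (a point): middle of the two white dots painted on the box's top, 65 mm from the dial's axis along the controller's own +x. One dot lies 46 degrees anticlockwise of it round the dial seen from above, three dots 46 degrees clockwise
- dial_top (a point): centre of the dial's flat top, on its vertical axis, 91 mm above the bench. Black disc with knurled rim, diameter 104, height 22 mm, too wide to pinch; does not move down when pressed. Turned by a fingertip pressed on its top or against its rim: at most 0.1 N m takes it over a click. It stays where a finger holds it; let go, it snaps to the nearest detent
- dial_pointer (a point): on the dial's top 46 mm from its axis, near the outer end of the white pointer line (which runs from 23 to 49 mm from the axis)
- dial (a joint): dial angle in rad, growing clockwise seen from above. Detents (rest positions) at 0 (pointer to one dot, the start), 0.8 (two dots: pointer along the controller's own +x) and 1.6 (three dots). The tops between detents are at 0.4 and 1.2: let go between those it settles to 0.8. End stops at -0.15 and 1.75. A fingertip leaning on it with 10 N turns it
- start_top (a point): centre of the top of the start button: flat black cap of diameter 30 mm in a steel collar of diameter 40 mm, top 81 mm above the bench (16 mm above the box)
- start (a joint): start button travel in m, pressed straight down: 0 released, 0.006 fully in; sprung, 2 N to begin, 5 N fully in
- stop_top (a point): centre of the top of the stop button: black mushroom head of diameter 44 mm on a stem, top 99 mm above the bench (34 mm above the box)
- stop (a joint): stop button travel in m, 0 released, 0.006 fully in; sprung like the start button
- vib_table: vibrating table, fixed to the bench at the robot's right: steel plate 240 x 240 mm, top 90 mm above the bench; origin under its centre
- mould: open plywood mould box 120 x 100 x 60 mm with a plaster block in it, standing on the vibrating table; origin under its centre; leave it alone
- dowel_stub: loose upright wooden dowel stub, diameter 28, height 45 mm, standing on the controller's top, about 106 mm from the dial's centre; origin under its centre; leave it alone
- mixing_cup: white plastic cup, rim diameter 80, height 85 mm, beside the controller; origin under its centre; leave it alone
- glue_bottle: yellow plastic bottle, diameter 68, height 170 mm; origin under its centre; leave it alone
- spatula: spatula with a wooden handle, lying on the bench between the robot and the vibrating table; leave it alone
- paint_brush: paint brush lying on the bench; leave it alone
- plaster_cast: small turned plaster figure, foot diameter 70, height 80 mm; origin under its centre; leave it alone
- offcut: wooden offcut 110 x 60 x 22 mm lying flat; origin under its centre; leave it alone

How it is judged:
By the outcome, as a careful person would: the job done as asked, in the order asked, and still so for the second after the job is handed in, with the robot touching nothing.
It also fails if it takes over 38 s, if anything falls off the work surface, if the arm or the gripper's body presses on something with over 40 N, if the wrist force passes 120 N, or if a joint passes its speed limit or range.

## Working session

There is one attempt and no reset: what is moved stays moved. The work goes in short steps, Python scripts to look and compute and a tool call to move; the robot and the scene stay as the last step left them, time stands still between calls to the robot, and variables do not carry over. Pictures are saved under pics/ and viewed, at most 10 in all, crops included, and the job is handed in when it is done.

Besides the shell and the picture viewer there is one more tool, called after ">>>" in YAML: its name, and indented under it one key for each argument. servo_tool: Moves the arm, as the interface text tells. Its arguments: {"type":"object","properties":{"plan":{"type":"array"},"force":{"type":"number"}},"required":["plan"]}

```bash
mkdir -p pics
cat > h.py <<'E'
import numpy as np, cv2
from rig import r, imaging, spotter
def ray(name,px,T=None):
    c=imaging.camera_info(name); f=200/np.tan(np.radians(c['fovy'])/2)
    d=np.array([(px[0]-c['cx'])/f,(px[1]-c['cy'])/f]); s=d.copy()
    for _ in range(20): s=d/(1+c['k1']*(s@s))
    M=np.array(c['world_from_camera']) if T is None else T
    return M[:3,3], M[:3,:3]@np.array([s[0],-s[1],-1])
def atz(name,px,z,T=None):
    o,d=ray(name,px,T); return o+d*(z-o[2])/d[2]
def proj(name,p,T=None):
    c=imaging.camera_info(name); f=200/np.tan(np.radians(c['fovy'])/2)
    M=np.array(c['world_from_camera']) if T is None else T
    q=M[:3,:3].T@(np.array(p)-M[:3,3]); s=np.array([q[0],-q[1]])/-q[2]
    return s*(1+c['k1']*(s@s))*f+[c['cx'],c['cy']]
E
python3 - <<'E'
from h import *
s=r.observe(); print(s['clock'],s['eef_pos'],s['ee_rot'])
a=imaging.read_camera('top'); cv2.imwrite('pics/top.png',a[:,:,::-1])
Z={'controller':.065,'dial_top':.091,'dial_pointer':.091,'start_top':.081,'stop_top':.099,'dowel_stub':.11,'glue_bottle':.17,'mixing_cup':.085}
for n,z in Z.items():
    for d in spotter.silhouettes('top',n)[:3]:
        print(n,round(d['p'],2),np.round(d['centre'],1),d['mask'].sum(),np.round(atz('top',d['centre'],z),3))
b=imaging.read_camera('scene'); cv2.imwrite('pics/scene.png',b[:,:,::-1])
print(imaging.camera_info('top'))
E
```

```text
0.0 [ 0.18395449 -0.57053395  0.23024187] [ 9.87872878e-01  1.55262166e-01 -6.30651550e-05 -9.12036262e-04]
controller 0.59 [302.7 199.3] 4248 [0.522 0.032 0.065]
dial_top 0.57 [287.  199.6] 622 [0.517 0.088 0.091]
dial_top 0.44 [219.6 268. ] 521 [0.272 0.319 0.091]
dial_pointer 0.64 [284.6 196.4] 661 [0.529 0.097 0.091]
dial_pointer 0.43 [376.6 143.6] 276 [ 0.726 -0.23   0.091]
start_top 0.41 [328.6 185.5] 52 [ 0.572 -0.06   0.081]
glue_bottle 0.94 [178.6 178.9] 395 [0.574 0.455 0.17 ]
mixing_cup 0.74 [244.2 196.5] 382 [0.526 0.241 0.085]
mixing_cup 0.63 [181.2 218.1] 513 [0.445 0.462 0.085]
mixing_cup 0.42 [286.7 195.4] 674 [0.533 0.09  0.085]
{'fovy': 42.6064061334317, 'cx': 316.46599970564233, 'cy': 197.95357909654027, 'k1': -0.0026249927703720054, 'world_from_camera': array([[ 0.0166994 ,  0.99546084, -0.09369555,  0.35405226],
       [-0.99973486,  0.01810964,  0.01422126,  0.00919803],
       [ 0.0158535 ,  0.09343322,  0.99549932,  1.90947441],
       [ 0.        ,  0.        ,  0.        ,  1.        ]])}
```

View pics/top.png

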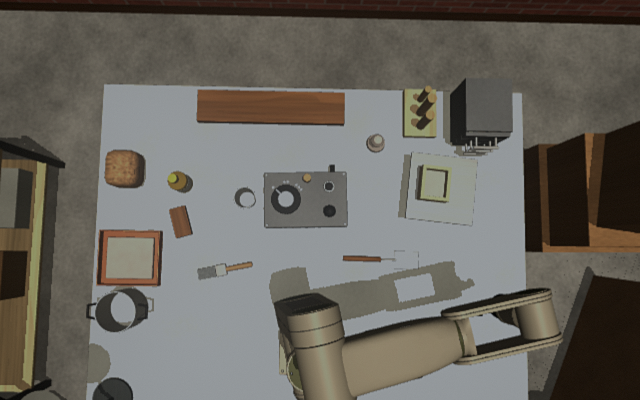

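View pics/scene.png

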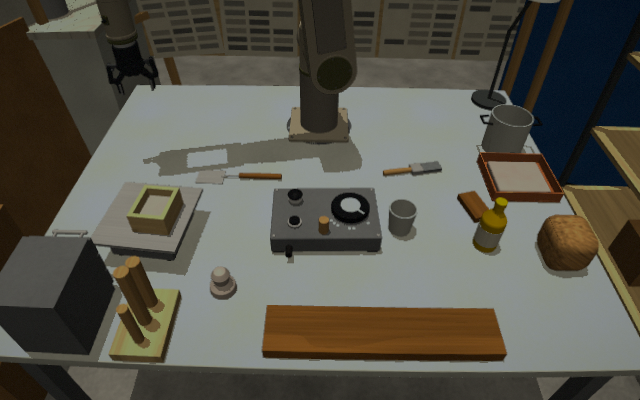

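Run:
```python
from h import *
print(imaging.camera_info('wrist'))
a=cv2.imread('pics/top.png')[160:240,230:360]; b=cv2.imread('pics/scene.png')[175:265,255:395]
cv2.imwrite('pics/crop.png',np.vstack([cv2.resize(a,(480,295),interpolation=2),cv2.resize(b,(480,305),interpolation=2)]))
# rough yaw from the mask
d=spotter.silhouettes('top','controller')
```

```text
{'fovy': 64.33375932910437, 'cx': 316.646397454938, 'cy': 195.48430598545505, 'k1': -0.06369818660893593, 'hand_eye': array([[ 9.24390251e-04,  9.46860349e-01,  3.21643630e-01,
         8.39417849e-02],
       [ 9.99999317e-01, -6.45072764e-04, -9.74979040e-04,
        -2.80721226e-04],
       [-7.15685449e-04,  3.21644311e-01, -9.46860299e-01,
        -1.42624781e-01],
       [ 0.00000000e+00,  0.00000000e+00,  0.00000000e+00,
         1.00000000e+00]])}
```

View pics/crop.png

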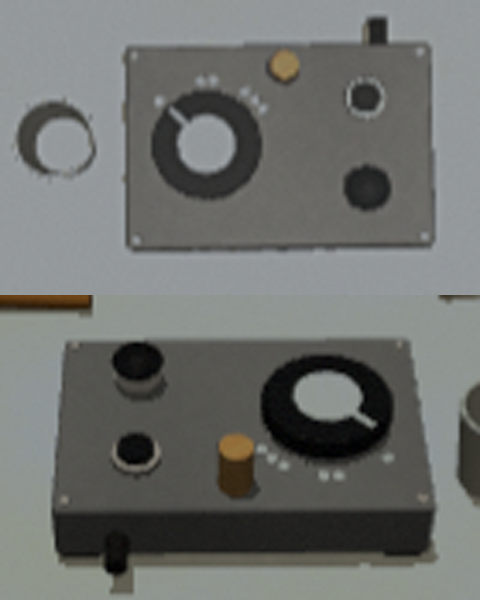

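The top view shows the box at cols 265–347, rows 171–227, with the dial at (286,198) and its pointer towards one dot. The collared flat start button is the far one at (329,186), and the mushroom stop is the near one at (330,211). The dowel is at (306,178), on the far side of the box. I'll move above the box for a close look with the wrist camera.

>>> servo_tool:
  plan:
    - {"travel": [35,-41,-10],"yaw": 0,"fingers": 70}
    - {"travel": [35,-41,-10],"yaw": 0,"fingers": 70}
    - {"travel": [35,-41,-10],"yaw": 0,"fingers": 70}
    - {"travel": [35,-41,-10],"yaw": 0,"fingers": 70}
    - {"travel": [35,-41,-10],"yaw": 0,"fingers": 70}
    - {"travel": [35,-41,-10],"yaw": 0,"fingers": 70}
    - {"travel": [35,-41,-10],"yaw": 0,"fingers": 70}
    - {"travel": [35,-41,-10],"yaw": 0,"fingers": 70}
    - {"travel": [35,-41,-10],"yaw": 0,"fingers": 70}
    - {"travel": [35,-41,-10],"yaw": 0,"fingers": 70}

```text
clock: 1.8
eef_pos: [0.3918, -0.0718, 0.332]
ee_rot: [0.988, 0.155, 0.001, 0.0]
wrist_force: [1.4, -0.1, 0.0]
opening: 0.0598
grip_force: 0.0
```

>>> servo_tool:
  plan:
    - {"travel": [35,-41,0],"yaw": 0,"fingers": 70}
    - {"travel": [35,-41,0],"yaw": 0,"fingers": 70}
    - {"travel": [0,0,0],"yaw": 0.15,"fingers": 70}
    - {"travel": [0,0,0],"yaw": 0.16,"fingers": 70}
    - {"travel": [0,0,0],"yaw": 0,"fingers": 70}

```text
clock: 2.42
eef_pos: [0.4329, 0.0263, 0.3314]
ee_rot: [1.0, 0.002, 0.0, 0.0]
wrist_force: [0.7, 0.5, -0.1]
opening: 0.0601
grip_force: 0.0
```

```bash
cat >> h.py <<'E'
from scipy.spatial.transform import Rotation as R
def wristT():
    s=r.observe(); T=np.eye(4); T[:3,:3]=R.from_quat(s['ee_rot']).as_matrix(); T[:3,3]=s['eef_pos']
    return T@np.array(imaging.camera_info('wrist')['hand_eye'])
E
python3 - <<'E'
from h import *
s=r.observe(); print(s['clock'],s['eef_pos'],s['ee_rot'],s['joint_positions'],s['wrist_force'])
T=wristT(); np.save('T1.npy',T)
a=imaging.read_camera('wrist'); cv2.imwrite('pics/w1.png',a[:,:,::-1])
for n,z in {'controller':.065,'dial_top':.091,'start_top':.081,'stop_top':.099,'dowel_stub':.11}.items():
    for d in spotter.silhouettes('wrist',n)[:2]:
        print(n,round(d['p'],2),np.round(d['centre'],1),d['mask'].sum(),np.round(atz('wrist',d['centre'],z,T),3))
E
```

```text
2.425 [0.43289961 0.02627194 0.33139193] [9.99998650e-01 1.64066471e-03 9.18352237e-05 1.95813361e-06] [-5.77229499e-02 -3.46536557e-01  1.75089521e+00  7.08526473e-06
  1.73705042e+00  1.50979322e+00] [ 0.70635242  0.49585923 -0.14843924]
controller 0.96 [311.   80.1] 36599 [0.526 0.034 0.065]
dial_top 0.62 [259.7  83.7] 6841 [0.522 0.092 0.091]
start_top 0.88 [392.4  41.3] 547 [ 0.569 -0.059  0.081]
stop_top 0.63 [392.9 119.8] 997 [ 0.483 -0.062  0.099]
stop_top 0.63 [ 20.8 149.9] 2919 [0.449 0.401 0.099]
dowel_stub 0.86 [322.6  13.7] 660 [0.591 0.021 0.11 ]
dowel_stub 0.57 [141.8  83.3] 4436 [0.524 0.221 0.11 ]
```

View pics/w1.png

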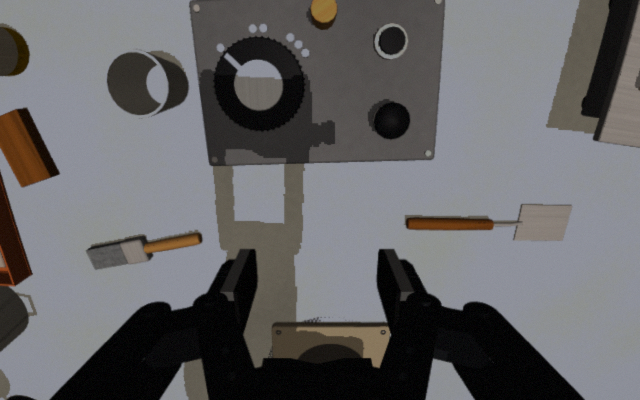

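The wrist view agrees: dial at (260,84), start at (391,41), stop at (392,121), and the spacings match to 2–3 mm. The fit puts the dial axis at about (0.521, 0.0925), start at (0.571, −0.060), and the box yaw at 0.03. Next I'll go above the dial, pre-turned anticlockwise by 0.4.

>>> servo_tool:
  plan:
    - {"travel": [17.6,-13.2,40],"yaw": 0,"fingers": 70}
    - {"travel": [17.6,-13.2,40],"yaw": 0,"fingers": 70}
    - {"travel": [17.6,-13.2,40],"yaw": 0,"fingers": 70}
    - {"travel": [17.6,-13.2,40],"yaw": 0,"fingers": 70}
    - {"travel": [17.6,-13.2,40],"yaw": 0,"fingers": 70}
    - {"travel": [0,0,10],"yaw": -0.14,"fingers": 70}
    - {"travel": [0,0,10],"yaw": -0.14,"fingers": 70}
    - {"travel": [0,0,5],"yaw": -0.14,"fingers": 70}
    - {"travel": [0,0,0],"yaw": 0,"fingers": 70}

```text
clock: 3.85
eef_pos: [0.5204, 0.092, 0.1057]
ee_rot: [0.978, 0.209, -0.001, -0.0]
wrist_force: [0.2, -0.6, 1.3]
opening: 0.0599
grip_force: 0.0
```

Run:
```python
from h import *
s=r.observe(); print(s['clock'],s['eef_pos'],s['wrist_force'])
T=wristT(); a=imaging.read_camera('wrist'); cv2.imwrite('pics/w2.png',a[:,:,::-1])
for n,z in {'dial_top':.091,'start_top':.081}.items():
    for d in spotter.silhouettes('wrist',n)[:2]:
        print(n,round(d['p'],2),np.round(d['centre'],1),np.round(atz('wrist',d['centre'],z,T),3))
print(proj('wrist',[.521,.0925,.091],T))
```

```text
3.85 [0.52036934 0.09201544 0.10570941] [ 0.19283747 -0.62261322  1.25530067]
start_top 0.96 [565.5 257. ] [ 0.572 -0.056  0.081]
[316.28597602 246.31715466]
```

View pics/w2.png

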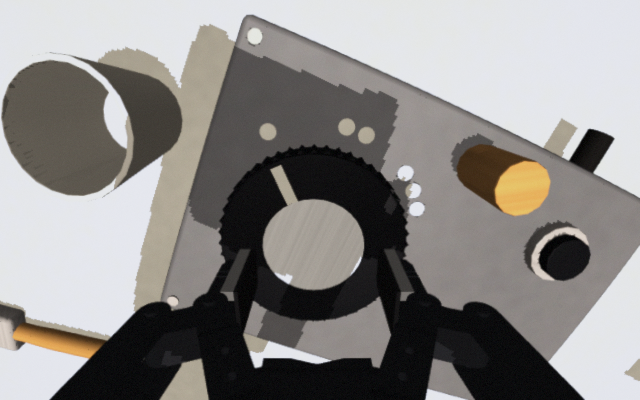

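The dial hub is at (314,243), within 3 px of the projection, so the tool is centred. The fingers clear the hub. I'll lower onto the dial's top.

>>> servo_tool:
  plan:
    - {"travel": [0,0,8],"yaw": 0,"fingers": 70}
    - {"travel": [0,0,5],"yaw": 0,"fingers": 70}
    - {"travel": [0,0,1],"yaw": 0,"fingers": 70}
    - {"travel": [0,0,0],"yaw": 0,"fingers": 70}

```text
clock: 4.5
eef_pos: [0.5207, 0.0922, 0.0921]
ee_rot: [0.978, 0.209, -0.0, -0.0]
wrist_force: [-0.5, -0.0, 0.0]
opening: 0.0596
grip_force: 0.0
```

>>> servo_tool:
  plan:
    - {"travel": [0,0,1],"yaw": 0,"fingers": 70}
    - {"travel": [0,0,0],"yaw": 0,"fingers": 70}

```text
clock: 4.75
eef_pos: [0.5208, 0.0922, 0.0914]
ee_rot: [0.978, 0.209, 0.0, 0.0]
wrist_force: [0.1, 0.5, 0.2]
opening: 0.0599
grip_force: 0.0
```

>>> servo_tool:
  plan:
    - {"travel": [0,0,1],"yaw": 0,"fingers": 70}
    - {"travel": [0,0,0],"yaw": 0,"fingers": 70}

```text
clock: 5.0
eef_pos: [0.5207, 0.0922, 0.0902]
ee_rot: [0.978, 0.209, -0.0, -0.0]
wrist_force: [-0.8, -0.6, 0.4]
opening: 0.0598
grip_force: 0.0
```

>>> servo_tool:
  plan:
    - {"travel": [0,0,1],"yaw": 0,"fingers": 70}
    - {"travel": [0,0,0],"yaw": 0,"fingers": 70}

```text
clock: 5.25
eef_pos: [0.5207, 0.0922, 0.0892]
ee_rot: [0.978, 0.209, -0.0, -0.0]
wrist_force: [0.3, -0.8, -0.3]
opening: 0.0597
grip_force: 0.0
```

>>> servo_tool:
  plan:
    - {"travel": [0,0,1],"yaw": 0,"fingers": 70}
    - {"travel": [0,0,0],"yaw": 0,"fingers": 70}

```text
clock: 5.5
eef_pos: [0.5207, 0.0922, 0.0882]
ee_rot: [0.978, 0.209, -0.0, -0.0]
wrist_force: [0.1, -0.6, -0.7]
opening: 0.0599
grip_force: 0.0
```

>>> servo_tool:
  plan:
    - {"travel": [0,0,1],"yaw": 0,"fingers": 70}
    - {"travel": [0,0,0],"yaw": 0,"fingers": 70}

```text
clock: 5.75
eef_pos: [0.5207, 0.0922, 0.0872]
ee_rot: [0.978, 0.209, -0.0, 0.0]
wrist_force: [0.3, -0.0, -0.0]
opening: 0.06
grip_force: 0.0
```

>>> servo_tool:
  plan:
    - {"travel": [0,0,1],"yaw": 0,"fingers": 70}
    - {"travel": [0,0,0],"yaw": 0,"fingers": 70}

```text
clock: 6.0
eef_pos: [0.5207, 0.0922, 0.0862]
ee_rot: [0.978, 0.209, -0.0, -0.0]
wrist_force: [1.0, -1.5, 0.0]
opening: 0.06
grip_force: 0.0
```

>>> servo_tool:
  plan:
    - {"travel": [0,0,1],"yaw": 0,"fingers": 70}
    - {"travel": [0,0,0],"yaw": 0,"fingers": 70}

```text
clock: 6.25
eef_pos: [0.5209, 0.0922, 0.086]
ee_rot: [0.978, 0.209, 0.0, 0.0]
wrist_force: [-3.7, -0.6, 6.0]
opening: 0.0599
grip_force: 3.1
```

>>> servo_tool:
  plan:
    - {"travel": [0,0,1],"yaw": 0,"fingers": 70}
    - {"travel": [0,0,0],"yaw": 0,"fingers": 70}

```text
clock: 6.5
eef_pos: [0.5209, 0.0922, 0.0859]
ee_rot: [0.978, 0.209, 0.0, 0.0]
wrist_force: [-7.8, -0.8, 14.5]
opening: 0.0595
grip_force: 7.2
```

Contact is made at about 9 N/mm. I'll press one more mm and turn clockwise.

>>> servo_tool:
  plan:
    - {"travel": [0,0,1],"yaw": 0,"fingers": 70}
    - {"travel": [0,0,0],"yaw": 0.1,"fingers": 70}
    - {"travel": [0,0,0],"yaw": 0.1,"fingers": 70}
    - {"travel": [0,0,0],"yaw": 0.1,"fingers": 70}
    - {"travel": [0,0,0],"yaw": 0.1,"fingers": 70}

```text
clock: 7.12
eef_pos: [0.5203, 0.0919, 0.0858]
ee_rot: [1.0, 0.009, -0.001, 0.0]
wrist_force: [-16.5, -2.7, 26.9]
opening: 0.0599
grip_force: 13.4
```

Run:
```python
from h import *
a=imaging.read_camera('wrist'); cv2.imwrite('pics/w3.png',a[:,:,::-1]); print(r.observe()['ft_torque'])
```

```text
[-0.52011999  2.7923547   0.05759002]
```

View pics/w3.png

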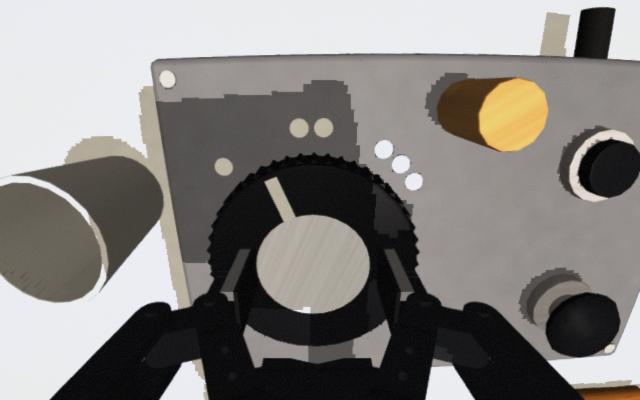

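The pointer stays fixed relative to the gripper at (280,200), so the dial turns without slip and is now about halfway to the two dots. I'll finish the turn and lift.

>>> servo_tool:
  plan:
    - {"travel": [0,0,0],"yaw": 0.1,"fingers": 70}
    - {"travel": [0,0,0],"yaw": 0.1,"fingers": 70}
    - {"travel": [0,0,0],"yaw": 0.1,"fingers": 70}
    - {"travel": [0,0,0],"yaw": 0.1,"fingers": 70}
    - {"travel": [0,0,0],"yaw": 0,"fingers": 70}
    - {"travel": [0,0,-3],"yaw": 0,"fingers": 70}
    - {"travel": [0,0,-15],"yaw": 0,"fingers": 70}
    - {"travel": [0,0,-40],"yaw": 0,"fingers": 70}
    - {"travel": [0,0,-40],"yaw": 0,"fingers": 70}
    - {"travel": [0,0,0],"yaw": 0,"fingers": 0}

```text
clock: 8.43
eef_pos: [0.5237, 0.0925, 0.1865]
ee_rot: [0.982, -0.188, 0.004, -0.001]
wrist_force: [0.8, 0.2, 0.3]
opening: 0.0428
grip_force: 0.0
```

>>> servo_tool:
  plan:
    - {"travel": [0,0,0],"yaw": -0.14,"fingers": 0}
    - {"travel": [0,0,0],"yaw": -0.14,"fingers": 0}
    - {"travel": [0,0,0],"yaw": -0.14,"fingers": 0}
    - {"travel": [0,0,0],"yaw": 0,"fingers": 0}

```text
clock: 8.93
eef_pos: [0.5204, 0.0922, 0.1807]
ee_rot: [1.0, 0.02, -0.0, 0.0]
wrist_force: [-0.4, 0.2, -0.2]
opening: 0.0003
grip_force: 0.0
```

Run:
```python
from h import *
s=r.observe(); print(s['clock'],s['eef_pos'],s['ee_rot'],s['wrist_force'],s['opening'])
T=wristT(); a=imaging.read_camera('wrist'); cv2.imwrite('pics/w4.png',a[:,:,::-1])
for n,z in {'dial_top':.091,'start_top':.081,'stop_top':.099,'dowel_stub':.11}.items():
    for d in spotter.silhouettes('wrist',n)[:1]:
        print(n,round(d['p'],2),np.round(d['centre'],1),np.round(atz('wrist',d['centre'],z,T),3))
```

```text
8.925 [0.52041823 0.09220696 0.18070854] [ 9.99790205e-01  2.04768423e-02 -4.95283779e-04  8.76208971e-06] [-0.39936312  0.20975117 -0.21168448] 0.0002763020414882366
dial_top 0.8 [314.3 194.2] [0.526 0.095 0.091]
start_top 0.82 [508.8 143.4] [ 0.571 -0.056  0.081]
stop_top 0.65 [499.  251.2] [ 0.486 -0.057  0.099]
dowel_stub 0.85 [423.8 107.3] [0.596 0.025 0.11 ]
```

View pics/w4.png

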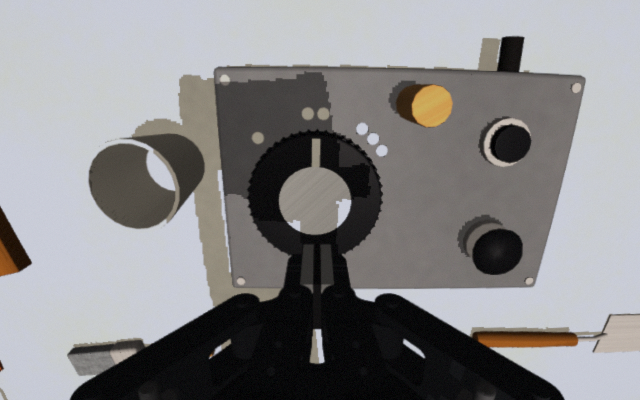

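The pointer at (316,152) points at the two dots (308–323,113). The start cap at (510,143) stands proud of its collar. Next I'll move above start.

>>> servo_tool:
  plan:
    - {"travel": [8.9,30.2,0],"yaw": 0,"fingers": 0}
    - {"travel": [8.9,30.2,0],"yaw": 0,"fingers": 0}
    - {"travel": [8.9,30.2,0],"yaw": 0,"fingers": 0}
    - {"travel": [8.9,30.2,0],"yaw": 0,"fingers": 0}
    - {"travel": [8.9,30.2,0],"yaw": 0,"fingers": 0}
    - {"travel": [0,0,30],"yaw": 0,"fingers": 0}
    - {"travel": [0,0,30],"yaw": 0,"fingers": 0}
    - {"travel": [0,0,20],"yaw": 0,"fingers": 0}
    - {"travel": [0,0,0],"yaw": 0,"fingers": 0}

```text
clock: 10.3
eef_pos: [0.5701, -0.0564, 0.0994]
ee_rot: [1.0, 0.021, -0.002, -0.0]
wrist_force: [0.6, -0.2, 0.0]
opening: 0.0002
grip_force: 0.0
```

Run:
```python
from h import *
s=r.observe(); print(s['clock'],s['eef_pos'],s['wrist_force'])
T=wristT(); a=imaging.read_camera('wrist'); cv2.imwrite('pics/w5.png',a[:,:,::-1])
for d in spotter.silhouettes('wrist','start_top')[:1]: print(d['p'],d['centre'],atz('wrist',d['centre'],.081,T))
print(proj('wrist',s['eef_pos'],T))
```

```text
10.3 [ 0.57012538 -0.05644514  0.09937216] [ 0.63609219 -0.24402276  0.00087033]
0.87 [325.2, 235.3] [ 0.57591903 -0.06061317  0.081     ]
[317.36108771 261.12142285]
```

View pics/w5.png

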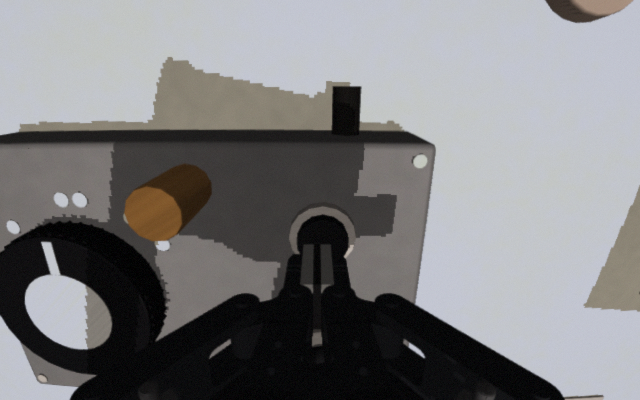

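The collar is centred at about (322,238), which gives start ≈ (0.572, −0.060). I'll correct by a few mm and press.

>>> servo_tool:
  plan:
    - {"travel": [2,3.5,6],"yaw": 0,"fingers": 0}
    - {"travel": [0,0,8],"yaw": 0,"fingers": 0}
    - {"travel": [0,0,0],"yaw": 0,"fingers": 0}

```text
clock: 10.78
eef_pos: [0.5731, -0.0602, 0.0865]
ee_rot: [1.0, 0.021, -0.001, -0.0]
wrist_force: [-0.3, 0.2, -0.1]
opening: 0.0
grip_force: 0.0
```

>>> servo_tool:
  plan:
    - {"travel": [0,0,3],"yaw": 0,"fingers": 0}
    - {"travel": [0,0,2],"yaw": 0,"fingers": 0}
    - {"travel": [0,0,0],"yaw": 0,"fingers": 0}

```text
clock: 11.15
eef_pos: [0.5736, -0.0602, 0.0821]
ee_rot: [1.0, 0.021, -0.0, -0.0]
wrist_force: [0.0, 0.4, 0.4]
opening: 0.0001
grip_force: 0.0
```

>>> servo_tool:
  plan:
    - {"travel": [0,0,2],"yaw": 0,"fingers": 0}
    - {"travel": [0,0,2],"yaw": 0,"fingers": 0}
    - {"travel": [0,0,0],"yaw": 0,"fingers": 0}

```text
clock: 11.52
eef_pos: [0.574, -0.0603, 0.0785]
ee_rot: [1.0, 0.021, 0.0, 0.0]
wrist_force: [0.0, -0.3, 3.3]
opening: 0.0
grip_force: 1.5
```

>>> servo_tool:
  plan:
    - {"travel": [0,0,2],"yaw": 0,"fingers": 0}
    - {"travel": [0,0,1],"yaw": 0,"fingers": 0}
    - {"travel": [0,0,0],"yaw": 0,"fingers": 0}

```text
clock: 11.9
eef_pos: [0.574, -0.0603, 0.0755]
ee_rot: [1.0, 0.021, 0.0, 0.0]
wrist_force: [0.0, 0.5, 4.4]
opening: 0.0002
grip_force: 2.3
```

>>> servo_tool:
  plan:
    - {"travel": [0,0,1],"yaw": 0,"fingers": 0}
    - {"travel": [0,0,0],"yaw": 0,"fingers": 0}

```text
clock: 12.15
eef_pos: [0.574, -0.0603, 0.075]
ee_rot: [1.0, 0.021, 0.0, 0.0]
wrist_force: [-1.5, -0.7, 8.5]
opening: -0.0005
grip_force: 4.4
```

>>> servo_tool:
  plan:
    - {"travel": [0,0,1],"yaw": 0,"fingers": 0}
    - {"travel": [0,0,0],"yaw": 0,"fingers": 0}

```text
clock: 12.4
eef_pos: [0.5741, -0.0602, 0.0749]
ee_rot: [1.0, 0.021, 0.0, 0.0]
wrist_force: [-5.1, 0.9, 14.8]
opening: 0.0002
grip_force: 8.0
```

The button bottomed at z = 75 mm, which is 6 mm of travel, with the force rising past 5 N, so it is fully in. I'll let it go and check.

>>> servo_tool:
  plan:
    - {"travel": [0,0,-5],"yaw": 0,"fingers": 0}
    - {"travel": [0,0,-15],"yaw": 0,"fingers": 0}
    - {"travel": [0,0,-40],"yaw": 0,"fingers": 0}
    - {"travel": [0,0,-50],"yaw": 0,"fingers": 0}
    - {"travel": [-40,-20,-30],"yaw": 0,"fingers": 0}
    - {"travel": [-40,-20,-20],"yaw": 0,"fingers": 0}
    - {"travel": [0,0,0],"yaw": 0,"fingers": 0}
    - {"travel": [0,0,0],"yaw": 0,"fingers": 0}

```text
clock: 13.4
eef_pos: [0.4922, -0.0237, 0.2334]
ee_rot: [1.0, 0.021, 0.0, 0.0]
wrist_force: [0.1, -0.7, 0.5]
opening: 0.0001
grip_force: 0.0
```

Run:
```python
from h import *
a=imaging.read_camera('wrist'); cv2.imwrite('pics/w6.png',a[:,:,::-1]); s=r.observe(); print(s['clock'],s['wrist_force'])
```

```text
13.45 [-0.74762594  0.16069464  0.95318495]
```

View pics/w6.png

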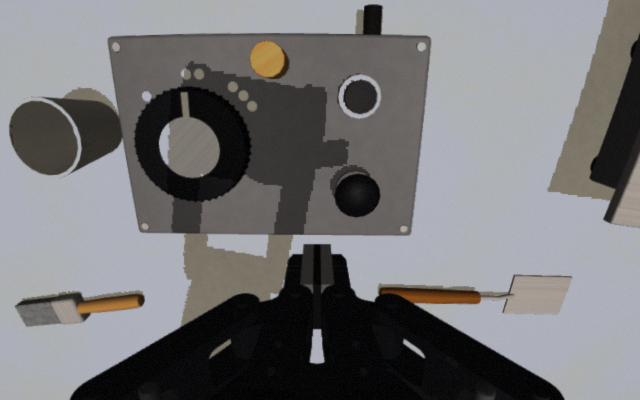

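The pointer at (185,105) is at the two dots (186–199,74), the dowel is standing, and the arm is clear. I'm handing it in.

```bash
python3 -c "
from rig import r
print(r.job_done())"
```

```text
the job is handed in; nothing more can be done
None
```

The dial rests at the two dots, then start was pressed fully in (6 mm) and let go. The robot touched neither stop nor anything else, and the job was handed in at about 13.5 s.

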